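# Probe the drilled hole and fit the matching post

## Robot

A 6-joint arm with a two-finger parallel gripper is mounted at the origin on the work surface. World frame = base frame: x ahead of the robot, y to its left, z up, the work surface at z = 0. Lengths are in mm, angles in rad, forces in N, time in s.
With the tool pointing down it reaches from about 275 to 750 mm from the base axis. Payload 10.2 kg.
Tool frame: the origin (TCP) lies at the very end of the fingers, on their centre line; the grasp point (between the pads) lies 19 mm behind it (env.grip_point_offset is the distance from the TCP to the grasp point, in mm); z points along the fingers, y is the line along which they close (so a half turn about z gives the same grasp; the last joint's range is limited). The gripper opens to 85 mm and grips with 20 to 120 N. Pads are 22 mm wide; open, the fingers measure 114 mm over their backs; the gripper's body (76 mm by 85 mm) begins 54 mm behind the grasp point. The pads swing forward as they close: fully open they stand 13 mm farther back than shut.
Start: joints at [-1.477, 0.313, 1.498, -0, 1.331, -0.223], TCP at [163.539, -498.885, 231.294] pointing down, gripper open.
Joint ranges: [-2.94, 2.94], [-0.97, 2.17], [0.19, 2.56], [-1.23, 4.37], [0.02, 3.11], [-2.88, 2.88]. Speed limits (rad/s): [2.39, 2.39, 3.01, 3.14, 3.14, 3.14].

## Interface

Orientations are given as a rotation vector (axis times angle).
In Python, from bench import env gives the robot as it stands.
- The arm moves only by the tool move_arm, never from a script. Its argument "commands" is a list of rows, each an object with "travel": the shift along the tool's x, y, z scaled (see below), a list of three; "twist": the turn, a rotation vector about the tool's x, y, z scaled (see below), a list of three. A call has 1 to 10 rows; each row shifts and turns the commanded pose from where the row before left it, along the tool's axes as they then stand; what a row does not reach is not made up. The controller multiplies each number of a shift by 1 m and each number of a turn by 90 degrees. A row lasts 1/10 s, in which the tool goes at most 50 mm and 8.59 degrees, less where a joint would pass 70% of its speed; a pose out of reach is approached as far as the arm can. A call with a number of a shift or a turn outside -1 to 1 is refused whole. A call with a gripper value outside its range is refused whole. "gripper" is the opening, from -1 (shut) to 1 (fully open), set as the call begins (left out, the last holds). The fingers move at their own pace and stop on an object; "grip_force" is the grip in N (left out, the last holds). Time passes only in rows, so rows that do not move let the fingers close. It gives the time, the measured TCP pose, the force, the opening and the grip force at its end, in the units of the state.
- env.sense(): the state, without advancing time (a new reading comes with each control period).
- env.capture(name): name is "scene" or "top" or "wrist"; returns (picture, depth): 420x560x3 uint8, red, green, blue; 420x560 float32, mm along the optical axis (not along the pixel's ray), 0 where there is no reading.
- env.camera_model(name): a dict with "fovy" (degrees; the focal length in pixels is half the picture's height over the tangent of half this angle, whatever the lens; pixels are square), "cx", "cy" (the principal point, pixels), "xyz" and "attitude" of the camera in the world; the wrist camera has in their place "mount" (4x4, takes a point from camera to tool coordinates, whose origin is the TCP and whose axes are the flange's). Camera axes: x right, y down, z forward; pixel columns grow to the right and rows downward; lengths in mm; the calibration is good to about 2 mm. A picture is of the moment at which its call begins: read the wrist's pose just before it. camera_model takes no time and is no camera call.
- env.finish_job(): hands the job in; it is judged then, once.
The state is a dict: "clock": time; "joints": joint angles; "dq": joint speeds; "tau": joint torques, N m; "tool_pos": TCP position; "orientation": TCP orientation; "wrist_force": force on the tool from outside, world axes, zero at the start; "ft_torque": the same for the moment, N m; "opening": opening from 0.0 (shut) to 1.0 (fully open); "finger_force": force on a finger pad.
Only numpy, scipy, OpenCV 4.12 (cv2) and the standard library are available. Lean on these libraries where they do the work, as an engineer would, in place of code of your own. Each camera call takes 0.05 s, during which the arm holds its last target. There are 200 camera calls.

## Task

Take the depth rod from its stand, feel gently with its spring nose for the bottom of the empty hole in the timber block (until the nose gives by a few millimetres, never more than 10), and hang the rod back upright in its stand. Then take from the rack the one post that, resting on the bottom of that hole, stands level with the two fixed posts, and set it fully home without forcing it; let go of it. Leave the other three posts standing in the rack and do not disturb the pine cones and the jar.

Things in the scene. Friction and masses are not known exactly. Their poses are not given: they have to be found in the camera images.
- block: pale timber block screwed down, 110 (x) x 200 (y) x 70 mm high; origin under its centre. On top, along its y: fixed round posts at y = +70 and -70 mm, 16 mm thick, standing 35 mm above the top face; between them, at the centre, an empty vertical blind hole 17 mm wide, flat hard bottom. Its depth varies: 28, 36, 44 or 52 mm below the top face.
- hole (a point): centre of the mouth of the block's empty hole, on its top face (70 mm above the bench); z up
- stand: plywood stand fixed to the bench, 70 x 70 x 90 mm high, with a vertical 16 mm through hole at its centre; origin at the centre of its underside. The depth rod hangs in it by its flange.
- stand_mouth (a point): centre of the mouth of the stand's hole, on its top face (90 mm above the bench); z up
- rod: depth rod, 0.12 kg, upright in the stand: steel flange 32 mm across, 6 mm thick; above it a round wooden handle 22 mm thick, to 66 mm above the origin; below it a steel collar 11 mm thick to 13 mm, then a sprung nose 8 mm thick, tip 75 mm below the origin when not pressed. Origin: centre of the flange's underside (90 mm above the bench in the stand); z up along the handle.
- nose_tip (a point): end of the depth rod's nose, on its axis; 75 mm below rod's origin when the nose is out, and less by the value of nose when it is pushed in
- nose (a joint): how far the spring-loaded nose is pushed up into the collar, m: 0 out; the spring gives 1 N per mm; the stop is at 14 mm
- rack: plywood rack fixed to the bench, 200 (x) x 50 (y) x 60 mm high; origin at the centre of its underside; four 17 mm holes, 18 mm deep, in line along its x at -75, -25, 25 and 75 mm, a loose post standing in each. Rack and stand stand on opposite sides of the block and may change sides.
- cone_a: bystander: pine cone standing on the bench, 55 mm wide, 62 mm high; origin under its centre
- cone_b: bystander: second pine cone, alike
- jar: bystander: closed glass jar, 56 mm wide, 75 mm high; origin under its centre
- post_63: loose plain wooden post, round, 16 mm thick and 63 mm long, about 25 g, foot slightly chamfered, standing upright in one of the rack's holes (foot 42 mm above the bench); origin at the centre of its foot, z along it to its top. Told from the other posts by its length alone.
- post_63_top (a point): centre of the top end of the 63 mm post
- post_71: loose plain wooden post, round, 16 mm thick and 71 mm long, about 25 g, foot slightly chamfered, standing upright in one of the rack's holes (foot 42 mm above the bench); origin at the centre of its foot, z along it to its top. Told from the other posts by its length alone.
- post_71_top (a point): centre of the top end of the 71 mm post
- post_79: loose plain wooden post, round, 16 mm thick and 79 mm long, about 25 g, foot slightly chamfered, standing upright in one of the rack's holes (foot 42 mm above the bench); origin at the centre of its foot, z along it to its top. Told from the other posts by its length alone.
- post_79_top (a point): centre of the top end of the 79 mm post
- post_87: loose plain wooden post, round, 16 mm thick and 87 mm long, about 25 g, foot slightly chamfered, standing upright in one of the rack's holes (foot 42 mm above the bench); origin at the centre of its foot, z along it to its top. Told from the other posts by its length alone.
- post_87_top (a point): centre of the top end of the 87 mm post
Things that resemble listed ones, but are neither listed nor needed, are in the scene too. What is shaped like the post_63 but purple or white is not meant.

How it is judged:
By the outcome, as a careful person would: the job done as asked, in the order asked, and still so for the second after the job is handed in, with the robot touching nothing.
It also fails if it takes over 72 s, if anything falls off the work surface, if the arm or the gripper's body presses on something with over 40 N, if the wrist force passes 120 N, or if a joint passes its speed limit or range.

## Working session

There is one attempt and no reset: what is moved stays moved. The work goes in short steps, Python scripts to look and compute and a tool call to move; the robot and the scene stay as the last step left them, time stands still between calls to the robot, and variables do not carry over. Pictures are saved under pics/ and viewed, at most 10 in all, crops included, and the job is handed in when it is done.

Besides the shell and the picture viewer there is one more tool, called after "Call:" by a JSON object that holds its "fn" and its "kwargs", one argument or row to a line. move_arm: Moves the arm, as the interface text tells. Shifts and turns lie within -1 to 1; 1 stands for 1 m of shift or 90 degrees of turn. Its arguments: {"type":"object","properties":{"commands":{"type":"array"},"gripper":{"type":"number"},"grip_force":{"type":"number"}},"required":["commands"]}

```bash
mkdir -p pics; ls; python3 - <<'E'
from bench import env
import cv2,numpy as np
for n in ("scene","top"):
    p,d=env.capture(n); cv2.imwrite(f"pics/{n}0.png",p[:,:,::-1]); np.savez(f"pics/{n}0.npz",p=p,d=d)
    print(n,env.camera_model(n))
print(env.camera_model("wrist")); print(env.sense())
E
```

```text
pics
scene {'fovy': 56.42295421620966, 'cx': 280.53497444472146, 'cy': 205.91171931198664, 'xyz': array([933.34407202, 527.49177305, 759.42628778]), 'attitude': array([-0.7665726 , -2.63773726,  1.02528848])}
top {'fovy': 52.65628133905874, 'cx': 275.03926132387124, 'cy': 205.57218346204414, 'xyz': array([ 444.96125959,   47.70744361, 1164.70006191]), 'attitude': array([-2.12059789,  2.17008151, -0.18427886])}
{'fovy': 59.16824617555001, 'cx': 283.0287101073726, 'cy': 207.73854645870531, 'mount': array([[ 1.32252505e-04, -9.48516460e-01, -3.16727814e-01,
         8.15809108e+01],
       [ 9.99999931e-01,  1.54009146e-05,  3.71437144e-04,
         6.09209622e-01],
       [-3.47436347e-04, -3.16727841e-01,  9.48516396e-01,
        -1.41401967e+02],
       [ 0.00000000e+00,  0.00000000e+00,  0.00000000e+00,
         1.00000000e+00]])}
{'clock': 0.1, 'joints': array([-1.47740742e+00,  3.13403465e-01,  1.49834464e+00, -1.88898862e-05,
        1.33101241e+00, -2.23406384e-01]), 'dq': array([ 0.00083705, -0.0029858 , -0.00195409,  0.00084645,  0.00192723,
        0.0007692 ]), 'tau': array([ 2.38997331e-03, -4.12902761e+01, -2.60143518e+01, -2.15766408e-04,
        3.03092587e-03, -5.54559364e-06]), 'tool_pos': array([ 163.50847547, -498.64937754,  230.79368774]), 'orientation': array([-3.10111090e+00, -4.95365580e-01, -9.03807466e-05]), 'wrist_force': array([-0.77496629,  0.08551641,  0.47396274]), 'ft_torque': array([ 0.03853451,  0.03396256, -0.00941142]), 'finger_force': 0.0, 'opening': 1.00036601385001}
```

View pics/top0.png

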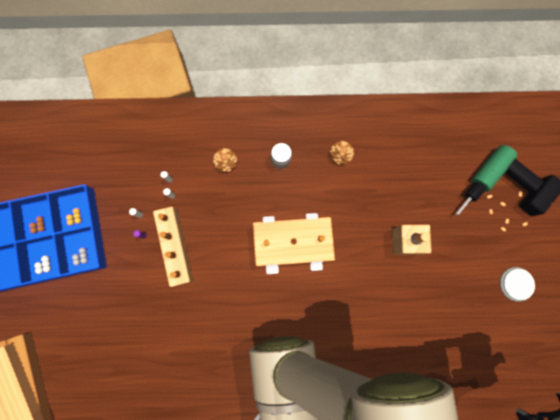

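View pics/scene0.png

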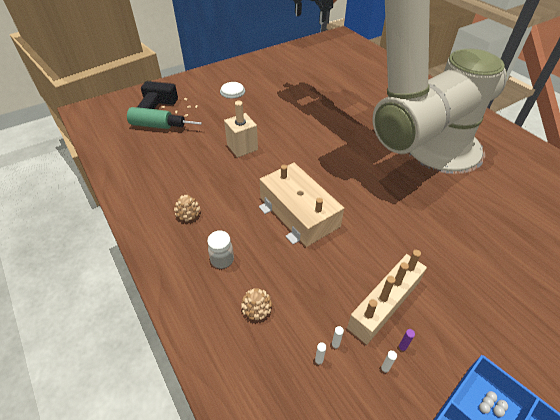

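```bash
cat > h.py <<'E'
from bench import env
import cv2,numpy as np
from scipy.spatial.transform import Rotation as R
np.set_printoptions(precision=1,suppress=True)
def cam(n,s=None):
    m=env.camera_model(n); f=210/np.tan(np.radians(m['fovy']/2))
    if n=="wrist":
        M=m['mount']; Rt=R.from_rotvec(s['orientation']).as_matrix()
        return f,m['cx'],m['cy'],Rt@M[:3,:3],s['tool_pos']+Rt@M[:3,3]
    return f,m['cx'],m['cy'],R.from_rotvec(m['attitude']).as_matrix(),m['xyz']
def cloud(c,d):
    f,cx,cy,Q,o=c; v,u=np.indices(d.shape)
    return np.stack([(u-cx)/f*d,(v-cy)/f*d,d],-1)@Q.T+o
def onplane(c,uv,z):
    f,cx,cy,Q,o=c; uv=np.atleast_2d(np.asarray(uv,float))
    r=np.c_[(uv[:,0]-cx)/f,(uv[:,1]-cy)/f,np.ones(len(uv))]@Q.T
    return o+r*((z-o[2])/r[:,2])[:,None]
def proj(c,X):
    f,cx,cy,Q,o=c; q=(np.atleast_2d(X)-o)@Q
    return np.c_[f*q[:,0]/q[:,2]+cx,f*q[:,1]/q[:,2]+cy]
E
python3 - <<'E'
from h import *
D=np.load("pics/top0.npz"); c=cam("top"); W=cloud(c,D['d'])
print("bench",np.median(W[300:330,200:240,2]), W[242,280],W[230,410],W[240,175])
hsv=cv2.cvtColor(D['p'],cv2.COLOR_RGB2HSV)
for n,(u0,v0,u1,v1),z in (("block",(245,210,345,275),70),("stand",(385,215,440,260),90),("rack",(150,200,195,290),60)):
    m=np.zeros(D['d'].shape,np.uint8); 
    s=np.s_[v0:v1,u0:u1]
    m[s]=((abs(W[s][...,2]-z)<8)&(hsv[s][...,2]>120)).astype(np.uint8)
    m=cv2.morphologyEx(m,cv2.MORPH_CLOSE,np.ones((9,9)))
    cs,_=cv2.findContours(m,0,2); k=max(cs,key=cv2.contourArea)
    P=onplane(c,k[:,0],z)
    r=cv2.minAreaRect(P[:,:2].astype(np.float32)); print(n,r, np.median(W[m>0][:,2]))
# tall things
m=((W[...,2]>30)&(W[...,2]<200)).astype(np.uint8); m[:100]=0;m[325:]=0
n,l,st,ce=cv2.connectedComponentsWithStats(m)
for i in range(1,n):
    if st[i,4]>15: w=W[l==i]; print(ce[i],st[i,4],np.median(w[:,:2],0),w[:,2].max())
E
```

```text
bench 0.6761262962218098 [523.7  20.1  69.1] [ 544.8 -310.8   92.9] [535.7 291.8  61.7]
block ((525.7702026367188, -15.422370910644531), (110.16859436035156, 200.0060272216797), 2.8661036491394043) 70.76711092050675
stand ((523.2557373046875, -324.8470764160156), (73.49716186523438, 68.71011352539062), 88.65813446044922) 91.52769259738147
rack ((521.506103515625, 300.9610290527344), (199.9201202392578, 52.24675369262695), 13.166366577148438) 60.99167844142903
[342.8 151. ] 320 [ 767.9 -157.1] 65.45794294120765
[281.2 154.8] 372 [754.9  11.3] 80.7294774835998
[514.9 180.3] 2680 [ 676.6 -626.5] 67.12344589630425
[224.8 158.3] 311 [754.1 163.1] 64.28849898261251
[165.5 175.3] 49 [708.7 320.4] 66.85395197634762
[ 49.6 234.1] 2359 [559.6 619.3] 63.13859559190337
[168.1 192.2] 50 [662.5 312.1] 66.69718326654584
[172.4 246.3] 1662 [519.8 297.4] 135.06760525901905
[134.6 212. ] 55 [611.6 399. ] 67.43703268262243
[293.7 241.2] 3319 [524.5 -15.1] 111.07688262152874
[412.9 239.1] 979 [ 520.3 -315.7] 161.62465292775494
[138.5 233.7] 53 [555.  387.1] 67.53237627238946
```

Call:
{"fn": "move_arm", "kwargs": {
  "commands": [
    {"travel": [0, 0, 0], "twist": [0, 0, 0.0547]},
    {"travel": [0.0434, -0.0097, -0.0028], "twist": [0, 0, 0]},
    {"travel": [0.0434, -0.0097, -0.0028], "twist": [0, 0, 0]},
    {"travel": [0.0434, -0.0097, -0.0028], "twist": [0, 0, 0]},
    {"travel": [0.0434, -0.0097, -0.0028], "twist": [0, 0, 0]},
    {"travel": [0.0434, -0.0097, -0.0028], "twist": [0, 0, 0]},
    {"travel": [0.0434, -0.0097, -0.0028], "twist": [0, 0, 0]},
    {"travel": [0.0434, -0.0097, -0.0028], "twist": [0, 0, 0]},
    {"travel": [0.0434, -0.0097, -0.0028], "twist": [0, 0, 0]},
    {"travel": [0.0434, -0.0097, -0.0028], "twist": [0, 0, 0]}
  ],
  "gripper": 1
}}

```text
clock: 1.1
tool_pos: [525.3, -323.3, 256.3]
orientation: [-3.12, -0.362, 0.001]
wrist_force: [-0.4, -1.8, 0.7]
opening: 1.002
finger_force: 0.0
```

Call:
{"fn": "move_arm", "kwargs": {
  "commands": [
    {"travel": [0, 0, 0], "twist": [0, 0, 0]},
    {"travel": [0, 0, 0], "twist": [0, 0, 0]},
    {"travel": [0, 0, 0], "twist": [0, 0, 0]}
  ]
}}

```text
clock: 1.4
tool_pos: [523.0, -325.0, 256.2]
orientation: [-3.12, -0.36, 0.001]
wrist_force: [-0.0, 0.2, 0.4]
opening: 1.001
finger_force: 0.0
```

```bash
python3 - <<'E'
from h import *
s=env.sense(); p,d=env.capture("wrist"); cv2.imwrite("pics/w1.png",p[:,:,::-1]); np.savez("pics/w1.npz",p=p,d=d,pos=s['tool_pos'],ori=s['orientation'])
print(s['clock'],s['tool_pos'],s['orientation'],s['joints'])
E
```

```text
1.4 [ 523.  -325.   256.2] [-3.1 -0.4  0. ] [-0.7  0.5  1.2 -0.   1.5  0.6]
```

View pics/w1.png

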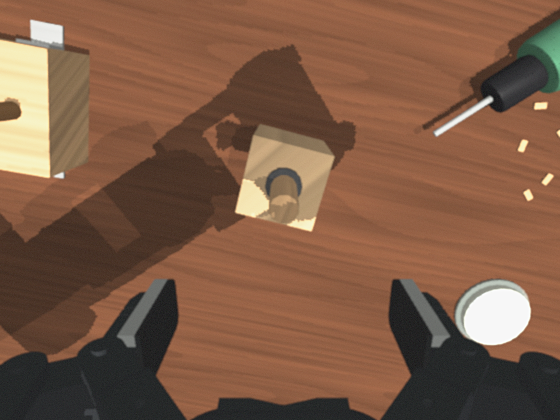

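The wrist picture shows the stand (about 285,180) with the rod's handle top near (285,205) and flange at (284,183), the two fingers below. Now measuring its axis.

```bash
python3 - <<'E'
from h import *
D=np.load("pics/w1.npz"); s=dict(tool_pos=D['pos'],orientation=D['ori']); c=cam("wrist",s); W=cloud(c,D['d'])
v,u=np.indices(D['d'].shape); box=(u>200)&(u<360)&(v>100)&(v<240)
Z=W[...,2]
for lo,hi,name in ((149,163,"top"),(120,145,"handle"),(92.5,99,"flange"),(84,92,"standtop")):
    m=(box&(Z>lo)&(Z<hi)); P=W[m]
    if len(P)<5: print(name,len(P)); continue
    cen,siz,a=cv2.minAreaRect(P[:,:2].astype(np.float32)); ce,r=cv2.minEnclosingCircle(P[:,:2].astype(np.float32))
    print(name,len(P),np.array(cen),np.array(siz),a,"circ",np.array(ce),r,"medz",np.median(P[:,2]),P[:,:2].mean(0))
m=(box&(Z>150)&(Z<163)).astype(np.uint8); k=max(cv2.findContours(m,0,2)[0],key=cv2.contourArea); (uc,vc),r=cv2.minEnclosingCircle(k); print(uc,vc,r,onplane(c,(uc,vc),156))
print("bench",np.median(W[230:280,200:260,2]))
E
```

```text
top 742 [ 523.3 -326. ] [21.  20.7] 71.64353942871094 circ [ 523.1 -326.1] 10.892191886901855 medz 154.48935823902383 [ 523.9 -325.9]
handle 236 [ 529.4 -324.8] [ 8.3 21.2] 12.20931339263916 circ [ 525.3 -325.7] 10.590733528137207 medz 133.01048760942345 [ 531.2 -324.3]
flange 409 [ 526.2 -325.4] [24.4 31.4] 12.60377311706543 circ [ 523.2 -326. ] 15.773795127868652 medz 94.65637474689862 [ 529.3 -324.7]
standtop 4848 [ 522.9 -326.3] [70.1 70.5] 88.4900894165039 circ [ 523.4 -326.4] 48.99452209472656 medz 88.69316387325071 [ 527.8 -325.2]
283.7561950683594 207.44215393066406 15.444171905517578 [[ 524.3 -325.9  156. ]]
bench -1.3835441226522391
```

Call:
{"fn": "move_arm", "kwargs": {
  "commands": [
    {"travel": [0.0003, 0.0008, 0.02], "twist": [0, 0, 0]},
    {"travel": [0, 0, 0.03], "twist": [0, 0, 0]},
    {"travel": [0, 0, 0.035], "twist": [0, 0, 0]},
    {"travel": [0, 0, 0.03], "twist": [0, 0, 0]},
    {"travel": [0, 0, 0.015], "twist": [0, 0, 0]},
    {"travel": [0, 0, 0.01], "twist": [0, 0, 0]},
    {"travel": [0, 0, 0], "twist": [0, 0, 0]},
    {"travel": [0, 0, 0], "twist": [0, 0, 0]}
  ]
}}

```text
clock: 2.25
tool_pos: [524.3, -325.8, 117.5]
orientation: [3.12, 0.361, 0.001]
wrist_force: [0.2, 0.5, -0.0]
opening: 1.002
finger_force: 0.0
```

Call:
{"fn": "move_arm", "kwargs": {
  "commands": [
    {"travel": [0, 0, 0], "twist": [0, 0, 0]},
    {"travel": [0, 0, 0], "twist": [0, 0, 0]},
    {"travel": [0, 0, 0], "twist": [0, 0, 0]},
    {"travel": [0, 0, 0], "twist": [0, 0, 0]},
    {"travel": [0, 0, 0], "twist": [0, 0, 0]},
    {"travel": [0, 0, 0], "twist": [0, 0, 0]},
    {"travel": [0, 0, 0], "twist": [0, 0, 0]},
    {"travel": [0, 0, 0], "twist": [0, 0, 0]}
  ],
  "gripper": -1,
  "grip_force": 40
}}

```text
clock: 3.05
tool_pos: [524.3, -325.2, 116.7]
orientation: [3.121, 0.362, 0.0]
wrist_force: [-0.6, 1.5, 3.5]
opening: 0.246
finger_force: 39.0
```

Call:
{"fn": "move_arm", "kwargs": {
  "commands": [
    {"travel": [0, 0, -0.01], "twist": [0, 0, 0]},
    {"travel": [0, 0, -0.02], "twist": [0, 0, 0]},
    {"travel": [0, 0, -0.03], "twist": [0, 0, 0]},
    {"travel": [0, 0, -0.03], "twist": [0, 0, 0]},
    {"travel": [0, 0, -0.02], "twist": [0, 0, 0]},
    {"travel": [0, 0, -0.01], "twist": [0, 0, 0]},
    {"travel": [0, 0, 0], "twist": [0, 0, 0]},
    {"travel": [0, 0, 0], "twist": [0, 0, 0]}
  ]
}}

```text
clock: 3.85
tool_pos: [524.0, -325.0, 235.3]
orientation: [-3.119, -0.362, 0.002]
wrist_force: [-1.0, -0.0, -1.4]
opening: 0.244
finger_force: 39.2
```

```bash
cat >> h.py <<'E'
def snap(n):
    s=env.sense(); p,d=env.capture("wrist"); cv2.imwrite(f"pics/{n}.png",p[:,:,::-1]); np.savez(f"pics/{n}.npz",p=p,d=d,pos=s['tool_pos'],ori=s['orientation']); return s,p,d
def delta(s,X):
    return R.from_rotvec(s['orientation']).as_matrix().T@(np.array(X)-s['tool_pos'])
E
python3 - <<'E'
from h import *
s,p,d=snap("w2"); print(s['tool_pos'],s['orientation'],s['wrist_force'],s['opening'],s['finger_force'])
print(delta(s,[525.8,-15.4,s['tool_pos'][2]]))
# rod nose in tool coords from the cloud
M=env.camera_model("wrist")['mount']; f,cx,cy,_,_=cam("wrist",s); T=cloud((f,cx,cy,M[:3,:3],M[:3,3]),d)
m=(abs(T[...,1])<30)&(abs(T[...,0])<30)&(T[...,2]>8)&(T[...,2]<110)
P=T[m]; 
for z in range(10,110,6):
    q=P[(P[:,2]>=z)&(P[:,2]<z+6)]
    if len(q)>3: print(z,len(q),q[:,:2].min(0),q[:,:2].max(0))
E
```

```text
[ 524.  -325.   235.3] [-3.1 -0.4  0. ] [-1.  -0.  -1.4] 0.24417256379614194 39.17364478111267
[  72.6 -301.     0.4]
10 243 [ 0.7 -9.7] [ 9.5 11.3]
16 592 [ -6.7 -14.5] [14.2 16.2]
22 675 [ -6.5 -15.1] [14.1 16.4]
28 9 [10.3 -2.8] [13.5 10.6]
58 36 [-0.3 -2.3] [2.4 4.2]
64 45 [-0.7 -3. ] [2.5 4.3]
70 44 [-0.7 -3.1] [2.6 4.4]
76 39 [-1.1 -3.2] [2.5 4.5]
82 33 [-0.3 -3.2] [2.4 4. ]
88 36 [-1.2 -3.3] [2.9 4. ]
94 27 [-0.2 -2.7] [2.4 4.1]
100 12 [-0.1 -2.8] [2.  4.1]
```

View pics/w2.png

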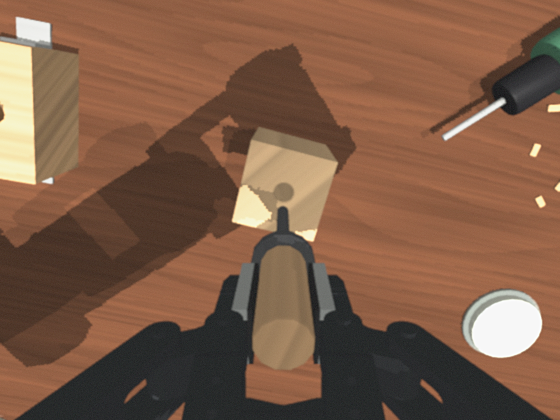

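Call:
{"fn": "move_arm", "kwargs": {
  "commands": [
    {"travel": [0.005, -0.018, 0], "twist": [0, 0, 0]},
    {"travel": [0.009, -0.037, 0], "twist": [0, 0, 0]},
    {"travel": [0.009, -0.037, 0], "twist": [0, 0, 0]},
    {"travel": [0.009, -0.037, 0], "twist": [0, 0, 0]},
    {"travel": [0.009, -0.037, 0], "twist": [0, 0, 0]},
    {"travel": [0.009, -0.037, 0], "twist": [0, 0, 0]},
    {"travel": [0.009, -0.037, 0], "twist": [0, 0, 0]},
    {"travel": [0.009, -0.037, 0], "twist": [0, 0, 0]},
    {"travel": [0.006, -0.024, 0], "twist": [0, 0, 0]}
  ]
}}

```text
clock: 4.8
tool_pos: [526.8, -12.9, 235.5]
orientation: [-3.119, -0.364, 0.003]
wrist_force: [0.6, -1.0, -1.1]
opening: 0.244
finger_force: 39.3
```

Call:
{"fn": "move_arm", "kwargs": {
  "commands": [
    {"travel": [0, 0, 0], "twist": [0, 0, 0]},
    {"travel": [0, 0, 0], "twist": [0, 0, 0]},
    {"travel": [0, 0, 0], "twist": [0, 0, 0]},
    {"travel": [0, 0, 0], "twist": [0, 0, 0]}
  ]
}}

```text
clock: 5.2
tool_pos: [527.4, -16.2, 236.2]
orientation: [-3.121, -0.36, 0.001]
wrist_force: [-0.4, -0.2, -1.7]
opening: 0.25
finger_force: 39.3
```

```bash
python3 - <<'E'
from h import *
s,p,d=snap("w3"); print(s['clock'],s['tool_pos'],s['orientation'],s['wrist_force'])
E
```

```text
5.2 [527.4 -16.2 236.2] [-3.1 -0.4  0. ] [-0.4 -0.2 -1.7]
```

View pics/w3.png

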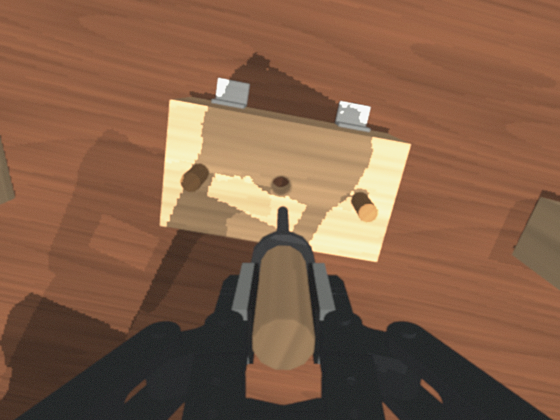

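The picture shows the block with its hole at about (281,185), posts at (195,178) and (368,212), and the nose pointing just below the hole.

```bash
python3 - <<'E'
from h import *
for n,z,(u,v),hw in (("w2",90,(284,191),14),("w3",70,(281,185),14)):
    D=np.load(f"pics/{n}.npz"); s=dict(tool_pos=D['pos'],orientation=D['ori']); c=cam("wrist",s); W=cloud(c,D['d'])
    g=cv2.cvtColor(D['p'],cv2.COLOR_RGB2GRAY)[v-hw:v+hw,u-hw:u+hw]
    t,m=cv2.threshold(g,0,1,cv2.THRESH_BINARY_INV+cv2.THRESH_OTSU)
    nn,l,st,ce=cv2.connectedComponentsWithStats(m); i=l[hw,hw] or 1
    k=cv2.findContours((l==i).astype(np.uint8),0,1)[0][0]; (a,b),r=cv2.minEnclosingCircle(k)
    print(n,t,st[i],a+u-hw,b+v-hw,r,onplane(c,(a+u-hw,b+v-hw),z))
    # depth hole: points below face
    Z=W[v-hw:v+hw,u-hw:u+hw,2]; dm=(Z<z-6); 
    zz=np.median(W[v-hw:v+hw,u-hw:u+hw,2]); print("facez",zz,dm.sum(),Z.min())
    if dm.sum()>5:
        y,x=np.nonzero(dm); (a,b),r=cv2.minEnclosingCircle(np.c_[x,y].astype(np.float32)); print("depth",a+u-hw,b+v-hw,r,onplane(c,(a+u-hw,b+v-hw),z))
    if n=="w3":
        m=((abs(W[...,2]-69)<5)).astype(np.uint8); m[:,:150]=0;m[:,420:]=0; m[260:]=0
        k=max(cv2.findContours(m,0,2)[0],key=cv2.contourArea); P=onplane(c,k[:,0],70); print(cv2.minAreaRect(P[:,:2].astype(np.float32)))
    print("nose world",D['pos']+R.from_rotvec(D['ori']).as_matrix()@[-1.5,.6,101.7])
E
```

```text
w2 151.0 [  0   6  24  22 383] 280.7820510864258 195.21794891357422 13.906107902526855 [[ 520.2 -324.6   90. ]]
facez 88.06493750957952 263 28.750989549630447
depth 283.5 191.5 9.617792129516602 [[ 523.8 -326.    90. ]]
nose world [ 522.5 -325.8  133.6]
w3 134.0 [  0   5  24  19 321] 278.1666669845581 185.1666669845581 12.16790771484375 [[525.9 -12.9  70. ]]
facez 67.88440600711778 266 38.750984177498424
depth 280.84645652770996 184.26377964019775 9.42941951751709 [[527.2 -15.   70. ]]
((526.251953125, -15.23681640625), (109.95497131347656, 199.1719512939453), 2.9275870323181152)
nose world [526.  -17.1 134.5]
```

Call:
{"fn": "move_arm", "kwargs": {
  "commands": [
    {"travel": [0.001, -0.0018, 0.005], "twist": [0, 0, 0]},
    {"travel": [0, 0, 0.02], "twist": [0, 0, 0]},
    {"travel": [0, 0, 0.02], "twist": [0, 0, 0]},
    {"travel": [0, 0, 0.02], "twist": [0, 0, 0]},
    {"travel": [0, 0, 0.015], "twist": [0, 0, 0]},
    {"travel": [0, 0, 0.005], "twist": [0, 0, 0]},
    {"travel": [0, 0, 0.003], "twist": [0, 0, 0]},
    {"travel": [0, 0, 0], "twist": [0, 0, 0]},
    {"travel": [0, 0, 0], "twist": [0, 0, 0]},
    {"travel": [0, 0, 0], "twist": [0, 0, 0]}
  ]
}}

```text
clock: 6.25
tool_pos: [528.3, -13.4, 149.1]
orientation: [3.12, 0.362, 0.002]
wrist_force: [0.3, -0.5, -1.9]
opening: 0.25
finger_force: 39.3
```

Call:
{"fn": "move_arm", "kwargs": {
  "commands": [
    {"travel": [0, 0, 0.001], "twist": [0, 0, 0]},
    {"travel": [0, 0, 0.001], "twist": [0, 0, 0]},
    {"travel": [0, 0, 0], "twist": [0, 0, 0]},
    {"travel": [0, 0, 0], "twist": [0, 0, 0]}
  ]
}}

```text
clock: 6.65
tool_pos: [528.0, -13.3, 146.5]
orientation: [-3.121, -0.362, 0.0]
wrist_force: [0.7, -0.6, -2.1]
opening: 0.248
finger_force: 39.3
```

Call:
{"fn": "move_arm", "kwargs": {
  "commands": [
    {"travel": [0, 0, 0.002], "twist": [0, 0, 0]},
    {"travel": [0, 0, 0.001], "twist": [0, 0, 0]},
    {"travel": [0, 0, 0.001], "twist": [0, 0, 0]},
    {"travel": [0, 0, 0.001], "twist": [0, 0, 0]},
    {"travel": [0, 0, 0], "twist": [0, 0, 0]},
    {"travel": [0, 0, 0], "twist": [0, 0, 0]}
  ]
}}

```text
clock: 7.25
tool_pos: [528.1, -13.3, 141.6]
orientation: [3.121, 0.362, 0.0]
wrist_force: [-1.1, 0.2, 1.3]
opening: 0.247
finger_force: 39.4
```

Call:
{"fn": "move_arm", "kwargs": {
  "commands": [
    {"travel": [0, 0, 0.001], "twist": [0, 0, 0]},
    {"travel": [0, 0, 0.001], "twist": [0, 0, 0]},
    {"travel": [0, 0, 0], "twist": [0, 0, 0]},
    {"travel": [0, 0, 0], "twist": [0, 0, 0]}
  ]
}}

```text
clock: 7.65
tool_pos: [528.1, -13.3, 139.6]
orientation: [3.121, 0.362, 0.0]
wrist_force: [0.0, -0.4, 3.2]
opening: 0.247
finger_force: 39.6
```

Call:
{"fn": "move_arm", "kwargs": {
  "commands": [
    {"travel": [0, 0, -0.008], "twist": [0, 0, 0]},
    {"travel": [0, 0, -0.02], "twist": [0, 0, 0]},
    {"travel": [0, 0, -0.025], "twist": [0, 0, 0]},
    {"travel": [0, 0, -0.025], "twist": [0, 0, 0]},
    {"travel": [0, 0, -0.02], "twist": [0, 0, 0]},
    {"travel": [0, 0, 0], "twist": [0, 0, 0]}
  ]
}}

```text
clock: 8.25
tool_pos: [528.8, -13.5, 240.0]
orientation: [3.119, 0.362, 0.007]
wrist_force: [0.2, 0.3, -1.5]
opening: 0.249
finger_force: 39.4
```

Call:
{"fn": "move_arm", "kwargs": {
  "commands": [
    {"travel": [-0.0044, 0.0176, 0], "twist": [0, 0, 0]},
    {"travel": [-0.009, 0.036, 0], "twist": [0, 0, 0]},
    {"travel": [-0.009, 0.036, 0], "twist": [0, 0, 0]},
    {"travel": [-0.009, 0.036, 0], "twist": [0, 0, 0]},
    {"travel": [-0.009, 0.036, 0], "twist": [0, 0, 0]},
    {"travel": [-0.009, 0.036, 0], "twist": [0, 0, 0]},
    {"travel": [-0.009, 0.036, 0], "twist": [0, 0, 0]},
    {"travel": [-0.009, 0.036, 0], "twist": [0, 0, 0]},
    {"travel": [-0.005, 0.021, 0], "twist": [0, 0, 0]},
    {"travel": [-0.003, 0.012, 0], "twist": [0, 0, 0]}
  ]
}}

```text
clock: 9.25
tool_pos: [523.1, -326.6, 235.7]
orientation: [-3.119, -0.359, 0.003]
wrist_force: [-0.1, -0.1, -1.0]
opening: 0.248
finger_force: 39.4
```

Call:
{"fn": "move_arm", "kwargs": {
  "commands": [
    {"travel": [0, 0, 0], "twist": [0, 0, 0]},
    {"travel": [0, 0, 0], "twist": [0, 0, 0]},
    {"travel": [0, 0, 0], "twist": [0, 0, 0]},
    {"travel": [0, 0, 0], "twist": [0, 0, 0]}
  ]
}}

```text
clock: 9.65
tool_pos: [524.1, -324.1, 237.7]
orientation: [3.12, 0.364, 0.0]
wrist_force: [0.0, 0.0, -1.2]
opening: 0.245
finger_force: 39.4
```

```bash
python3 - <<'E'
from h import *
s,p,d=snap("w4"); print(s['clock'],s['tool_pos'],s['orientation'],s['wrist_force'])
c=cam("wrist",s); W=cloud(c,d); u,v=np.round(proj(c,[523.8,-326,90])[0]).astype(int); hw=16
Z=W[v-hw:v+hw,u-hw:u+hw,2]; y,x=np.nonzero(Z<84); (a,b),r=cv2.minEnclosingCircle(np.c_[x,y].astype(np.float32)); print("hole",u,v,r,onplane(c,(a+u-hw,b+v-hw),90))
M=env.camera_model("wrist")['mount']; f,cx,cy,_,_=c; T=cloud((f,cx,cy,M[:3,:3],M[:3,3]),d)
m=(abs(T[...,1])<30)&(abs(T[...,0])<30)&(T[...,2]>8)&(T[...,2]<110); P=T[m]
for z in range(16,110,12):
    q=P[(P[:,2]>=z)&(P[:,2]<z+12)]
    if len(q)>3: print(z,len(q),q[:,:2].min(0),q[:,:2].max(0))
print(delta(s,[524,-325.1,116.7]))
E
```

```text
9.65 [ 524.1 -324.1  237.7] [3.1 0.4 0. ] [ 0.   0.  -1.2]
hole 284 191 9.355274200439453 [[ 523.9 -325.8   90. ]]
16 1269 [ -7.  -15.2] [14.3 16.5]
28 4 [11.3  0.2] [13.4  8.6]
52 42 [-0.1 -2.3] [2.7 4.2]
64 86 [-1.  -3.1] [2.5 4.4]
76 76 [-0.8 -3.3] [2.9 4.5]
88 63 [-0.6 -2.8] [2.6 4.1]
100 10 [-0.5 -2.8] [2.  4.1]
[ -0.3   0.9 121. ]
```

Call:
{"fn": "move_arm", "kwargs": {
  "commands": [
    {"travel": [-0.0003, 0.0009, 0.01], "twist": [0, 0, 0]},
    {"travel": [0, 0, 0.02], "twist": [0, 0, 0]},
    {"travel": [0, 0, 0.02], "twist": [0, 0, 0]},
    {"travel": [0, 0, 0.02], "twist": [0, 0, 0]},
    {"travel": [0, 0, 0.015], "twist": [0, 0, 0]},
    {"travel": [0, 0, 0.01], "twist": [0, 0, 0]},
    {"travel": [0, 0, 0.005], "twist": [0, 0, 0]},
    {"travel": [0, 0, 0], "twist": [0, 0, 0]},
    {"travel": [0, 0, 0], "twist": [0, 0, 0]}
  ]
}}

```text
clock: 10.6
tool_pos: [524.0, -326.3, 138.2]
orientation: [3.12, 0.362, 0.001]
wrist_force: [0.3, -1.0, -1.1]
opening: 0.247
finger_force: 39.4
```

Call:
{"fn": "move_arm", "kwargs": {
  "commands": [
    {"travel": [0, 0, 0.005], "twist": [0, 0, 0]},
    {"travel": [0, 0, 0.005], "twist": [0, 0, 0]},
    {"travel": [0, 0, 0.005], "twist": [0, 0, 0]},
    {"travel": [0, 0, 0.003], "twist": [0, 0, 0]},
    {"travel": [0, 0, 0.001], "twist": [0, 0, 0]},
    {"travel": [0, 0, 0], "twist": [0, 0, 0]},
    {"travel": [0, 0, 0], "twist": [0, 0, 0]},
    {"travel": [0, 0, 0], "twist": [0, 0, 0]}
  ]
}}

```text
clock: 11.4
tool_pos: [523.8, -326.1, 118.7]
orientation: [3.12, 0.362, 0.0]
wrist_force: [0.5, 0.7, -1.2]
opening: 0.245
finger_force: 39.4
```

Call:
{"fn": "move_arm", "kwargs": {
  "commands": [
    {"travel": [0, 0.0, 0.001], "twist": [0, 0, 0]},
    {"travel": [0, 0, 0.0005], "twist": [0, 0, 0]},
    {"travel": [0, 0, 0], "twist": [0, 0, 0]},
    {"travel": [0, 0, 0], "twist": [0, 0, 0]}
  ]
}}

```text
clock: 11.8
tool_pos: [523.8, -326.1, 117.0]
orientation: [-3.121, -0.362, 0.0]
wrist_force: [0.0, 0.6, -1.9]
opening: 0.246
finger_force: 39.4
```

Call:
{"fn": "move_arm", "kwargs": {
  "commands": [
    {"travel": [0, 0, 0], "twist": [0, 0, 0]},
    {"travel": [0, 0, 0], "twist": [0, 0, 0]},
    {"travel": [0, 0, 0], "twist": [0, 0, 0]},
    {"travel": [0, 0, 0], "twist": [0, 0, 0]},
    {"travel": [0, 0, 0], "twist": [0, 0, 0]},
    {"travel": [0, 0, 0], "twist": [0, 0, 0]}
  ],
  "gripper": 1
}}

```text
clock: 12.4
tool_pos: [523.8, -326.1, 117.0]
orientation: [3.121, 0.362, 0.0]
wrist_force: [-0.8, 0.7, -0.3]
opening: 0.999
finger_force: 0.0
```

Call:
{"fn": "move_arm", "kwargs": {
  "commands": [
    {"travel": [0, 0, -0.01], "twist": [0, 0, 0]},
    {"travel": [0, 0, -0.025], "twist": [0, 0, 0]},
    {"travel": [0, 0, -0.03], "twist": [0, 0, 0]},
    {"travel": [0, 0, -0.03], "twist": [0, 0, 0]},
    {"travel": [0, 0, -0.03], "twist": [0, 0, 0]},
    {"travel": [0, 0, -0.015], "twist": [0, 0, 0]},
    {"travel": [0, 0, 0], "twist": [0, 0, 0]},
    {"travel": [0, 0, 0], "twist": [0, 0, 0]}
  ]
}}

```text
clock: 13.2
tool_pos: [523.6, -325.9, 256.6]
orientation: [-3.12, -0.362, 0.0]
wrist_force: [-0.7, -0.7, -1.0]
opening: 1.001
finger_force: 0.0
```

```bash
python3 - <<'E'
from h import *
s,p,d=snap("w5"); print(s['clock'],s['tool_pos'],s['orientation'])
c=cam("wrist",s); W=cloud(c,d); Z=W[...,2]; u,v=proj(c,[523.5,-326,120])[0].astype(int)
vv,uu=np.indices(d.shape); box=(abs(uu-u)<80)&(abs(vv-v)<80)
for lo,hi in ((149,163),(92.5,99),(84,92)):
    P=W[box&(Z>lo)&(Z<hi)]; print(len(P),np.median(P[:,2]),np.array(cv2.minEnclosingCircle(P[:,:2].astype(np.float32))[0]))
# rack posts from the first top view
D=np.load("pics/top0.npz"); ct=cam("top"); Wt=cloud(ct,D['d']); a=np.radians(13.17)
for x in (-75,-25,25,75):
    q=np.array([521.5+x*np.cos(a),301+x*np.sin(a)]); best=None
    zz=Wt[np.hypot(Wt[...,0]-q[0],Wt[...,1]-q[1])<12]; zz=zz[zz[:,2]>85]
    print(x,q,len(zz),np.percentile(zz[:,2],80) if len(zz) else None)
    
print(delta(s,[521.5,301,260]))
E
```

```text
13.2 [ 523.6 -325.9  256.6] [-3.1 -0.4  0. ]
740 154.5827068408342 [ 522.4 -327.3]
404 94.63767288873979 [ 522.6 -327.2]
4821 88.6924254557104 [ 523.  -326.5]
-75 [448.5 283.9] 51 114.59685376037123
-25 [497.2 295.3] 53 121.92550656271897
25 [545.8 306.7] 62 130.77309421330824
75 [594.5 318.1] 44 106.42150441626022
[ 141.4 -610.8   -3.2]
```

Call:
{"fn": "move_arm", "kwargs": {
  "commands": [
    {"travel": [0.007, -0.0203, 0], "twist": [0, 0, 0]},
    {"travel": [0.0144, -0.0407, 0], "twist": [0, 0, 0]},
    {"travel": [0.0144, -0.0407, 0], "twist": [0, 0, 0]},
    {"travel": [0.0144, -0.0407, 0], "twist": [0, 0, 0]},
    {"travel": [0.0144, -0.0407, 0], "twist": [0, 0, 0]},
    {"travel": [0.0144, -0.0407, 0], "twist": [0, 0, 0]},
    {"travel": [0.0144, -0.0407, 0], "twist": [0, 0, 0]},
    {"travel": [0.0144, -0.0407, 0], "twist": [0, 0, 0]},
    {"travel": [0.0144, -0.0407, 0], "twist": [0, 0, 0]},
    {"travel": [0.0144, -0.0407, 0], "twist": [0, 0, 0]}
  ]
}}

```text
clock: 14.25
tool_pos: [567.8, 83.3, 255.9]
orientation: [-3.12, -0.362, 0.003]
wrist_force: [1.0, -0.8, 0.4]
opening: 0.999
finger_force: 0.0
```

Call:
{"fn": "move_arm", "kwargs": {
  "commands": [
    {"travel": [0.0144, -0.0407, 0.007], "twist": [0, 0, 0]},
    {"travel": [0.0144, -0.0407, 0.007], "twist": [0, 0, 0]},
    {"travel": [0.0144, -0.0407, 0.007], "twist": [0, 0, 0]},
    {"travel": [0.0144, -0.0407, 0.007], "twist": [0, 0, 0]},
    {"travel": [0.0144, -0.0407, 0.007], "twist": [0, 0, 0]},
    {"travel": [0.0072, -0.0204, 0], "twist": [0, 0, 0]},
    {"travel": [0, 0, 0], "twist": [0, 0, 0]},
    {"travel": [0, 0, 0], "twist": [0, 0, 0]},
    {"travel": [0, 0, 0], "twist": [0, 0, 0]}
  ]
}}

```text
clock: 15.15
tool_pos: [594.2, 316.4, 221.7]
orientation: [3.121, 0.36, -0.001]
wrist_force: [-0.3, 0.4, -0.3]
opening: 0.999
finger_force: 0.0
```

```bash
python3 - <<'E'
from h import *
s,p,d=snap("w6"); print(s['clock'],s['tool_pos'],s['orientation'],s['joints'])
c=cam("wrist",s); W=cloud(c,d); Z=W[...,2]; a=np.radians(13.17)
for x in (-75,-25,25,75):
    q=np.array([521.5+x*np.cos(a),301+x*np.sin(a)])
    m=(np.hypot(W[...,0]-q[0],W[...,1]-q[1])<16)&(Z>70)
    if m.sum()<10: print(x,"none"); continue
    zt=np.percentile(Z[m],80); m2=(m&(Z>zt-4)).astype(np.uint8)
    k=max(cv2.findContours(m2,0,1)[0],key=cv2.contourArea); (uu,vv),r=cv2.minEnclosingCircle(k); print(x,zt,uu,vv,r,onplane(c,(uu,vv),zt+1.5))
E
```

```text
15.15 [594.2 316.4 221.7] [ 3.1  0.4 -0. ] [ 0.3  0.7  1.  -0.   1.5  1.7]
-75 111.28228267564107 279.0863952636719 371.3743591308594 9.709548950195312 [[451.  285.5 112.8]]
-25 119.34451498092065 278.7250061035156 327.3187561035156 10.411738395690918 [[499.2 296.8 120.8]]
25 127.57517972451222 278.2485046386719 275.601806640625 11.246078491210938 [[547.4 308.2 129.1]]
75 298.8501437981763 273.0 409.0 56.08039855957031 [[607.8 321.2 300.4]]
```

View pics/w6.png

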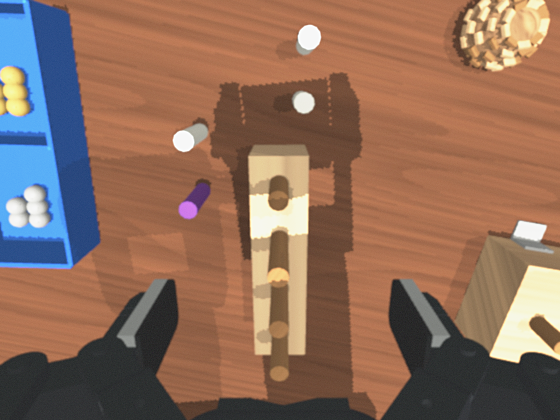

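The picture shows the rack at (280,250) with the shortest post at its far end (278,195); the decoys are left of it and behind. Measuring that post's top.

```bash
python3 - <<'E'
from h import *
D=np.load("pics/w6.npz"); s=dict(tool_pos=D['pos'],orientation=D['ori']); c=cam("wrist",s); W=cloud(c,D['d']); Z=W[...,2]
v,u=np.indices(Z.shape); m=((abs(u-278)<20)&(v>165)&(v<222)&(Z>98)&(Z<110)).astype(np.uint8)
P=W[m>0]; print(len(P),np.median(P[:,2]))
m=((abs(u-278)<20)&(v>165)&(v<222)&(Z>np.median(P[:,2])-3)&(Z<110)).astype(np.uint8)
k=max(cv2.findContours(m,0,1)[0],key=cv2.contourArea); (a,b),r=cv2.minEnclosingCircle(k); e=cv2.fitEllipse(k); print(a,b,r,e); X=onplane(c,(a,b),105)[0]; X2=onplane(c,e[0],105)[0]; print(X,X2)
# rack rect
m=((abs(Z-58.5)<4)&(u>230)&(u<330)&(v>130)&(v<375)).astype(np.uint8); k=max(cv2.findContours(m,0,1)[0],key=cv2.contourArea); print(cv2.minAreaRect(onplane(c,k[:,0],60)[:,:2].astype(np.float32)))
print(delta(s,[X2[0],X2[1],78]))
E
```

```text
379 103.64122376611516
278.5 199.5 10.977349281311035 ((278.2685852050781, 199.82923889160156), (20.399505615234375, 20.810649871826172), 150.7829132080078)
[595.3 319.3 105. ] [595.  319.4 105. ]
((522.62158203125, 302.2371826171875), (198.3760528564453, 49.76144790649414), 13.321950912475586)
[  1.6  -2.8 143.7]
```

Call:
{"fn": "move_arm", "kwargs": {
  "commands": [
    {"travel": [0.0016, -0.0034, 0.02], "twist": [0, 0, 0]},
    {"travel": [0, 0, 0.025], "twist": [0, 0, 0]},
    {"travel": [0, 0, 0.03], "twist": [0, 0, 0]},
    {"travel": [0, 0, 0.025], "twist": [0, 0, 0]},
    {"travel": [0, 0, 0.02], "twist": [0, 0, 0]},
    {"travel": [0, 0, 0.015], "twist": [0, 0, 0]},
    {"travel": [0, 0, 0.0085], "twist": [0, 0, 0]},
    {"travel": [0, 0, 0], "twist": [0, 0, 0]},
    {"travel": [0, 0, 0], "twist": [0, 0, 0]}
  ],
  "gripper": 0.3
}}

```text
clock: 16.1
tool_pos: [595.4, 321.3, 79.5]
orientation: [-3.12, -0.361, -0.002]
wrist_force: [0.6, 0.1, 0.8]
opening: 0.655
finger_force: 0.0
```

Call:
{"fn": "move_arm", "kwargs": {
  "commands": [
    {"travel": [0, 0, 0], "twist": [0, 0, 0]},
    {"travel": [0, 0, 0], "twist": [0, 0, 0]},
    {"travel": [0, 0, 0], "twist": [0, 0, 0]},
    {"travel": [0, 0, 0], "twist": [0, 0, 0]},
    {"travel": [0, 0, 0], "twist": [0, 0, 0]},
    {"travel": [0, 0, 0], "twist": [0, 0, 0]},
    {"travel": [0, 0, 0], "twist": [0, 0, 0]},
    {"travel": [0, 0, 0], "twist": [0, 0, 0]}
  ],
  "gripper": -1,
  "grip_force": 30
}}

```text
clock: 16.9
tool_pos: [595.2, 321.4, 79.1]
orientation: [-3.12, -0.362, -0.002]
wrist_force: [-0.2, -0.8, 5.7]
opening: 0.178
finger_force: 29.4
```

Call:
{"fn": "move_arm", "kwargs": {
  "commands": [
    {"travel": [0, 0, -0.005], "twist": [0, 0, 0]},
    {"travel": [0, 0, -0.01], "twist": [0, 0, 0]},
    {"travel": [0, 0, -0.015], "twist": [0, 0, 0]},
    {"travel": [0, 0, -0.025], "twist": [0, 0, 0]},
    {"travel": [0, 0, -0.03], "twist": [0, 0, 0]},
    {"travel": [0, 0, -0.025], "twist": [0, 0, 0]},
    {"travel": [0, 0, -0.01], "twist": [0, 0, 0]},
    {"travel": [0, 0, 0], "twist": [0, 0, 0]}
  ]
}}

```text
clock: 17.7
tool_pos: [595.2, 321.5, 200.3]
orientation: [-3.12, -0.362, -0.004]
wrist_force: [-0.5, -0.0, -0.6]
opening: 0.177
finger_force: 29.3
```

```bash
python3 - <<'E'
from h import *
s,p,d=snap("w7"); print(s['clock'],s['tool_pos'],s['orientation'],s['wrist_force'],s['opening'])
c=cam("wrist",s)
M=env.camera_model("wrist")['mount']; f,cx,cy,_,_=c; T=cloud((f,cx,cy,M[:3,:3],M[:3,3]),d)
m=(abs(T[...,1])<14)&(abs(T[...,0])<16)&(T[...,2]>-30)&(T[...,2]<60); P=T[m]
for z in range(-30,60,4):
    q=P[(P[:,2]>=z)&(P[:,2]<z+4)]
    if len(q)>3: print(z,len(q),q[:,:2].min(0),q[:,:2].max(0))
print(delta(s,[526.5,-15.2,s['tool_pos'][2]]))
E
```

```text
17.7 [595.2 321.5 200.3] [-3.1 -0.4 -0. ] [-0.5 -0.  -0.6] 0.17734941551963218
-30 285 [ -9.4 -13.3] [12.1 13.9]
-26 1591 [-10.8 -13.3] [12.1 13.9]
-22 418 [ -7.7 -13.2] [11.9 14. ]
-18 398 [  1.  -13.1] [12.1 13.9]
-14 363 [  0.4 -13.2] [12.1 14. ]
-10 346 [  0.9 -14. ] [12.1 13.9]
-6 296 [ -0.2 -13.3] [12.  13.9]
-2 175 [ 0.2 -6.6] [10.7 11.5]
2 142 [ 0.  -6.5] [6.9 8.2]
6 138 [-0.6 -6.7] [6.8 8.4]
10 118 [-1.4 -6.9] [6.8 8.5]
14 120 [-0.1 -6.5] [7.  8.7]
18 112 [-0.9 -6.6] [6.9 9. ]
22 106 [-1.3 -6.8] [6.8 9.1]
26 94 [-0.6 -6.5] [6.7 8.8]
30 90 [-1.5 -6.6] [6.7 8.9]
34 75 [-1.2 -6.7] [6.8 9.1]
[-144.   312.    -0.5]
```

View pics/w7.png

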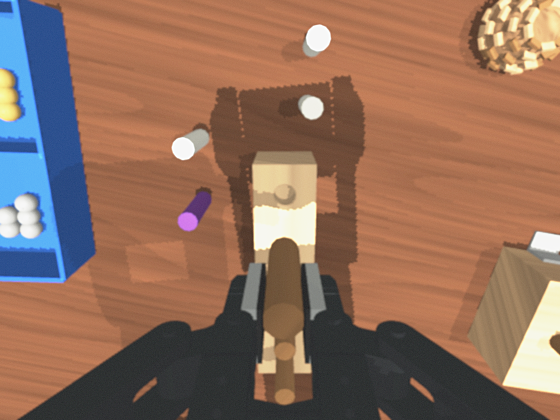

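Call:
{"fn": "move_arm", "kwargs": {
  "commands": [
    {"travel": [-0.008, 0.0174, 0], "twist": [0, 0, 0]},
    {"travel": [-0.016, 0.035, 0], "twist": [0, 0, 0]},
    {"travel": [-0.016, 0.035, 0], "twist": [0, 0, 0]},
    {"travel": [-0.016, 0.035, 0], "twist": [0, 0, 0]},
    {"travel": [-0.016, 0.035, 0], "twist": [0, 0, 0]},
    {"travel": [-0.016, 0.035, 0], "twist": [0, 0, 0]},
    {"travel": [-0.016, 0.035, 0], "twist": [0, 0, 0]},
    {"travel": [-0.016, 0.035, 0], "twist": [0, 0, 0]},
    {"travel": [-0.016, 0.035, 0], "twist": [0, 0, 0]},
    {"travel": [-0.0065, 0.0134, 0], "twist": [0, 0, 0]}
  ]
}}

```text
clock: 18.75
tool_pos: [526.1, -16.3, 197.1]
orientation: [-3.121, -0.358, 0.004]
wrist_force: [-0.5, 0.1, -0.1]
opening: 0.174
finger_force: 29.3
```

Call:
{"fn": "move_arm", "kwargs": {
  "commands": [
    {"travel": [0, 0, 0.015], "twist": [0, 0, 0]},
    {"travel": [0, 0, 0.02], "twist": [0, 0, 0]},
    {"travel": [0, 0, 0.01], "twist": [0, 0, 0]},
    {"travel": [0, 0, 0], "twist": [0, 0, 0]},
    {"travel": [0, 0, 0], "twist": [0, 0, 0]},
    {"travel": [0, 0, 0], "twist": [0, 0, 0]},
    {"travel": [0, 0, 0], "twist": [0, 0, 0]}
  ]
}}

```text
clock: 19.45
tool_pos: [527.6, -13.8, 154.1]
orientation: [3.12, 0.362, 0.002]
wrist_force: [0.8, 0.4, 0.6]
opening: 0.173
finger_force: 29.3
```

```bash
cat > hole.py <<'E'
from h import *
import sys
s,p,d=snap(sys.argv[1]); print(s['clock'],s['tool_pos'],s['orientation'],s['wrist_force'])
c=cam("wrist",s); W=cloud(c,d); Z=W[...,2]
u,v=np.round(proj(c,[526.8,-15.1,70])[0]).astype(int); hw=20; print("at",u,v)
Zc=Z[v-hw:v+hw,u-hw:u+hw]; zf=np.median(Zc)
m=(Zc<zf-4).astype(np.uint8); l=cv2.findContours(m,0,1)[0]
for k in l:
    if len(k)<5: continue
    e=cv2.fitEllipse(k); (a,b),r=cv2.minEnclosingCircle(k)
    X=onplane(c,(a+u-hw,b+v-hw),70)[0]; X2=onplane(c,(e[0][0]+u-hw,e[0][1]+v-hw),70)[0]
    print("facez",zf,"circ",r,X,"ell",e[1],X2)
    B=cv2.boundingRect(k); print("bbox",B,onplane(c,(B[0]+(B[2]-1)/2+u-hw,B[1]+(B[3]-1)/2+v-hw),70)[0])
M=env.camera_model("wrist")['mount']; f,cx,cy,_,_=c; T=cloud((f,cx,cy,M[:3,:3],M[:3,3]),d)
P=T[(abs(T[...,1])<14)&(abs(T[...,0])<16)&(T[...,2]>4)&(T[...,2]<36)]
for z in (4,12,20,28):
    q=P[(P[:,2]>=z)&(P[:,2]<z+8)]
    if len(q)>3: print(z,len(q),q[:,0].max(),q[:,1].min(),q[:,1].max())
print("foot",s['tool_pos']+R.from_rotvec(s['orientation']).as_matrix()@[-1.1,1.15,37])
cv2.imwrite("pics/crop_"+sys.argv[1]+".png",cv2.resize(p[max(v-60,0):v+140,u-100:u+100,::-1],None,fx=3,fy=3,interpolation=cv2.INTER_CUBIC)[:600])
E
python3 hole.py w8
```

```text
19.45 [527.6 -13.8 154.1] [3.1 0.4 0. ] [0.8 0.4 0.6]
at 284 219
facez 68.184140203996 circ 12.412291526794434 [527.2 -14.8  70. ] ell (21.822368621826172, 24.081077575683594) [527.1 -14.8  70. ]
bbox (7, 8, 25, 23) [527.2 -14.7  70. ]
4 260 6.9819915647815805 -6.770994837362831 8.488433212818423
12 240 6.948517478807645 -6.815477607812596 8.858264732832263
20 204 6.919328008554217 -6.769019586818327 9.135305923981008
28 186 6.820332732876636 -6.653114289997656 9.043984758000027
foot [526.8 -15.2 117.1]
```

View pics/crop_w8.png

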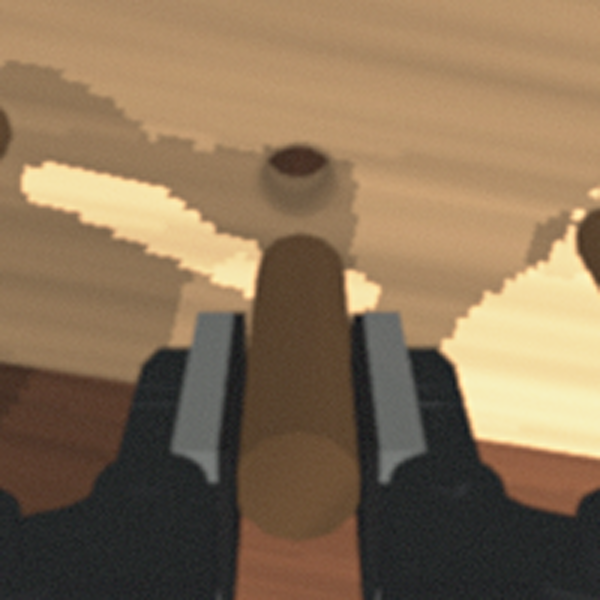

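Hole ellipse in the crop is at about (298,180), straight ahead of the post foot (300,240); offset is under a millimetre. Going closer to check.

Call:
{"fn": "move_arm", "kwargs": {
  "commands": [
    {"travel": [0.0004, -0.0003, 0.01], "twist": [0, 0, 0]},
    {"travel": [0, 0, 0.015], "twist": [0, 0, 0]},
    {"travel": [0, 0, 0.01], "twist": [0, 0, 0]},
    {"travel": [0, 0, 0.005], "twist": [0, 0, 0]},
    {"travel": [0, 0, 0], "twist": [0, 0, 0]},
    {"travel": [0, 0, 0], "twist": [0, 0, 0]},
    {"travel": [0, 0, 0], "twist": [0, 0, 0]}
  ]
}}

```text
clock: 20.2
tool_pos: [527.9, -13.5, 114.0]
orientation: [3.12, 0.362, 0.002]
wrist_force: [-0.5, -0.1, -0.4]
opening: 0.177
finger_force: 29.3
```

```bash
python3 hole.py w9; python3 - <<'E'
from h import *
p=cv2.imread("pics/w9.png"); cv2.imwrite("pics/c9.png",cv2.resize(p[190:310,220:350],None,fx=4.5,fy=4.5,interpolation=cv2.INTER_CUBIC))
E
```

```text
20.2 [527.9 -13.5 114. ] [3.1 0.4 0. ] [-0.5 -0.1 -0.4]
at 284 245
facez 70.13329064632462 circ 15.041708946228027 [527.  -14.7  70. ] ell (30.801816940307617, 35.78987121582031) [523.7 -15.9  70. ]
bbox (5, 6, 30, 18) [529.6 -14.1  70. ]
4 260 6.953585405957199 -6.688593084007358 8.442336586653306
12 228 6.866119831333691 -6.8397601594727515 8.8337283369222
20 216 6.979773764831194 -6.752759406474926 9.175866805999032
28 182 6.775231613515103 -6.611136283717524 9.023049597885505
foot [527.1 -14.9  77. ]
```

View pics/c9.png

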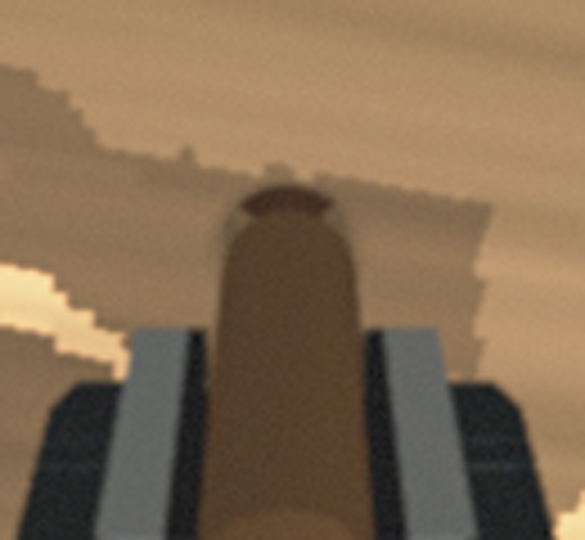

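The crop shows the foot directly before the hole: laterally centred (hole 222–355, foot 228–352); hole's far rim at row ≈185, foot's at ≈214.

```bash
python3 - <<'E'
from h import *
D=np.load("pics/w9.npz"); s=dict(tool_pos=D['pos'],orientation=D['ori']); c=cam("wrist",s)
uu=220+288.5/4.5
A=onplane(c,(uu,190+185/4.5),70)[0]; Q=R.from_rotvec(D['ori']).as_matrix()
print("hole centre", A-8.5*Q[:,0])
L=onplane(c,(220+222/4.5,190+235/4.5),70)[0];Rr=onplane(c,(220+355/4.5,190+235/4.5),70)[0]; print(L,Rr,np.linalg.norm(L-Rr))
for z in (77,77.5,78.5): 
    B=onplane(c,(220+290/4.5,190+214/4.5),z)[0]; print(z,"foot centre", B-8*Q[:,0])
W=cloud(c,D['d']); print(W[228:245,284,2])
E
```

```text
hole centre [526.2 -15.3  70. ]
[526.3  -7.   70. ] [530.  -22.7  70. ] 16.120535752059375
77 foot centre [526.  -15.5  77. ]
77.5 foot centre [526.2 -15.4  77.5]
78.5 foot centre [526.6 -15.3  78.5]
[68.8 68.5 67.4 40.9 41.  41.1 41.5 42.2 76.6 76.9 78.9 81.4 82.8 82.9
 84.5 86.5 87.8]
```

Call:
{"fn": "move_arm", "kwargs": {
  "commands": [
    {"travel": [0, 0, 0.003], "twist": [0, 0, 0]},
    {"travel": [0, 0, 0.002], "twist": [0, 0, 0]},
    {"travel": [0, 0, 0.001], "twist": [0, 0, 0]},
    {"travel": [0, 0, 0.001], "twist": [0, 0, 0]},
    {"travel": [0, 0, 0.001], "twist": [0, 0, 0]},
    {"travel": [0, 0, 0], "twist": [0, 0, 0]},
    {"travel": [0, 0, 0], "twist": [0, 0, 0]}
  ]
}}

```text
clock: 20.95
tool_pos: [527.5, -13.5, 105.4]
orientation: [-3.121, -0.362, 0.0]
wrist_force: [-0.0, -0.2, -0.5]
opening: 0.173
finger_force: 29.3
```

Call:
{"fn": "move_arm", "kwargs": {
  "commands": [
    {"travel": [0, 0, 0.001], "twist": [0, 0, 0]},
    {"travel": [0, 0, 0.001], "twist": [0, 0, 0]},
    {"travel": [0, 0, 0], "twist": [0, 0, 0]},
    {"travel": [0, 0, 0], "twist": [0, 0, 0]}
  ]
}}

```text
clock: 21.35
tool_pos: [527.5, -13.5, 103.4]
orientation: [-3.121, -0.362, 0.0]
wrist_force: [-1.3, 0.8, -1.1]
opening: 0.172
finger_force: 29.3
```

Call:
{"fn": "move_arm", "kwargs": {
  "commands": [
    {"travel": [0, 0, 0.002], "twist": [0, 0, 0]},
    {"travel": [0, 0, 0.002], "twist": [0, 0, 0]},
    {"travel": [0, 0, 0.002], "twist": [0, 0, 0]},
    {"travel": [0, 0, 0.002], "twist": [0, 0, 0]},
    {"travel": [0, 0, 0], "twist": [0, 0, 0]},
    {"travel": [0, 0, 0], "twist": [0, 0, 0]}
  ]
}}

```text
clock: 21.95
tool_pos: [527.5, -13.5, 95.3]
orientation: [-3.121, -0.362, 0.001]
wrist_force: [-1.5, -1.1, -1.2]
opening: 0.177
finger_force: 29.4
```

Call:
{"fn": "move_arm", "kwargs": {
  "commands": [
    {"travel": [0, 0, 0.003], "twist": [0, 0, 0]},
    {"travel": [0, 0, 0.003], "twist": [0, 0, 0]},
    {"travel": [0, 0, 0.003], "twist": [0, 0, 0]},
    {"travel": [0, 0, 0.002], "twist": [0, 0, 0]},
    {"travel": [0, 0, 0], "twist": [0, 0, 0]},
    {"travel": [0, 0, 0], "twist": [0, 0, 0]}
  ]
}}

```text
clock: 22.55
tool_pos: [527.5, -13.5, 84.2]
orientation: [-3.12, -0.362, 0.001]
wrist_force: [-2.9, -0.2, -2.2]
opening: 0.175
finger_force: 29.4
```

Call:
{"fn": "move_arm", "kwargs": {
  "commands": [
    {"travel": [-0.0003, 0, 0.001], "twist": [0, 0, 0]},
    {"travel": [0, 0, 0.001], "twist": [0, 0, 0]},
    {"travel": [0, 0, 0.001], "twist": [0, 0, 0]},
    {"travel": [0, 0, 0.001], "twist": [0, 0, 0]},
    {"travel": [0, 0, 0], "twist": [0, 0, 0]},
    {"travel": [0, 0, 0], "twist": [0, 0, 0]}
  ]
}}

```text
clock: 23.15
tool_pos: [527.4, -13.6, 80.4]
orientation: [-3.121, -0.362, -0.0]
wrist_force: [-1.4, -0.8, -1.0]
opening: 0.176
finger_force: 29.4
```

Call:
{"fn": "move_arm", "kwargs": {
  "commands": [
    {"travel": [0, 0, 0.0005], "twist": [0, 0, 0]},
    {"travel": [0, 0, 0.0005], "twist": [0, 0, 0]},
    {"travel": [0, 0, 0], "twist": [0, 0, 0]},
    {"travel": [0, 0, 0], "twist": [0, 0, 0]}
  ]
}}

```text
clock: 23.55
tool_pos: [527.4, -13.5, 79.5]
orientation: [3.121, 0.362, 0.0]
wrist_force: [-2.4, 0.3, 0.5]
opening: 0.174
finger_force: 29.4
```

Force is starting to rise; one more small step to confirm contact with the bottom.

Call:
{"fn": "move_arm", "kwargs": {
  "commands": [
    {"travel": [0, 0, 0.0004], "twist": [0, 0, 0]},
    {"travel": [0, 0, 0.0003], "twist": [0, 0, 0]},
    {"travel": [0, 0, 0], "twist": [0, 0, 0]},
    {"travel": [0, 0, 0], "twist": [0, 0, 0]}
  ]
}}

```text
clock: 23.95
tool_pos: [527.4, -13.6, 79.1]
orientation: [3.121, 0.362, 0.0]
wrist_force: [-3.0, -0.4, 5.1]
opening: 0.173
finger_force: 29.9
```

Call:
{"fn": "move_arm", "kwargs": {
  "commands": [
    {"travel": [0, 0, 0], "twist": [0, 0, 0]},
    {"travel": [0, 0, 0], "twist": [0, 0, 0]},
    {"travel": [0, 0, 0], "twist": [0, 0, 0]},
    {"travel": [0, 0, 0], "twist": [0, 0, 0]},
    {"travel": [0, 0, 0], "twist": [0, 0, 0]}
  ],
  "gripper": 0.1
}}

```text
clock: 24.45
tool_pos: [527.4, -13.6, 78.7]
orientation: [-3.121, -0.362, -0.0]
wrist_force: [0.5, -0.6, 0.1]
opening: 0.548
finger_force: 0.0
```

Call:
{"fn": "move_arm", "kwargs": {
  "commands": [
    {"travel": [0, 0, -0.01], "twist": [0, 0, 0]},
    {"travel": [0, 0, -0.02], "twist": [0, 0, 0]},
    {"travel": [0, 0, -0.03], "twist": [0, 0, 0]},
    {"travel": [0, 0, -0.03], "twist": [0, 0, 0]},
    {"travel": [0, 0, -0.03], "twist": [0, 0, 0]},
    {"travel": [0, 0, -0.02], "twist": [0, 0, 0]},
    {"travel": [0, 0, 0], "twist": [0, 0, 0]},
    {"travel": [0, 0, 0], "twist": [0, 0, 0]}
  ]
}}

```text
clock: 25.25
tool_pos: [527.1, -13.5, 218.7]
orientation: [3.121, 0.362, 0.0]
wrist_force: [-0.5, 0.6, -0.5]
opening: 0.55
finger_force: 0.0
```

```bash
python3 - <<'E'
from h import *
s,p,d=snap("w10"); print(s['clock'],s['tool_pos'],s['opening'])
c=cam("wrist",s); W=cloud(c,d); Z=W[...,2]; a=np.radians(2.9)
for y in (70,0,-70):
    q=np.array([526.3-y*np.sin(a),-15.2+y*np.cos(a)]); m=(np.hypot(W[...,0]-q[0],W[...,1]-q[1])<14)&(Z>85)&(Z<125)
    P=W[m]; t=np.percentile(P[:,2],75); T=P[P[:,2]>t-3]; print(y,q,m.sum(),t,np.array(cv2.minEnclosingCircle(T[:,:2].astype(np.float32))[0]))
E
```

```text
25.25 [527.1 -13.5 218.7] 0.5502028214322479
70 [522.8  54.7] 522 103.85003658417173 [522.3  54.4]
0 [526.3 -15.2] 480 103.98104439384552 [526.2 -15.2]
-70 [529.8 -85.1] 508 103.78889935888851 [529.6 -85. ]
```

View pics/w10.png

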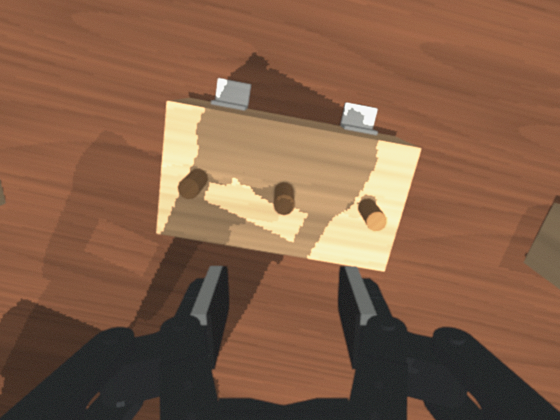

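The post at (284,198) stands in the centre hole, level with the fixed posts (tops 103.8–104.0 in all three measurements), and the gripper is clear.

```bash
python3 -c "
from bench import env
print(env.finish_job())"
```

```text
the job is handed in; nothing more can be done
None
```

The rod felt the hole bottom at 28 mm with about 5 mm of nose give and was hung back upright; the 63 mm post is set fully home, level with the fixed posts, and the job was handed in at about 25 s with no verdict returned.

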